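Empty the battery hopper, shut its gate and pin it

TASK

Pull the red-handled slide gate at the base of the hopper open until all three battery cells have rolled down the chute into the yellow tray, then push the gate fully home again. Lock it by taking the orange-headed pin from its wooden block and pushing it upright through the hole in the gate and the hole in the guide plate beneath, until its collar rests on the gate; let go of it. Leave the other things on the bench where they are.

Things in the scene. Friction and masses are not known exactly. Their poses are not given: they have to be found in the camera images.
- hopper: Fixed hopper, front (-x of its frame) roughly towards the robot. Origin on the table under the shaft's centre, z up. Blue shaft 90 (x) by 75 mm (y), up to 265 mm high. Behind it (+x) a chute falls at 22 deg to a fixed yellow tray, 180 (x) by 140 mm (y), walls 50 mm high (far wall 100), centred at x = 190 mm, y = 0.
- funnel_rim (a point): Centre of the round rim (radius 115 mm, 348 mm high) of the aluminium funnel on the shaft, which narrows to radius 56 mm at 270 mm height. It overhangs the gate's handle, so a vertical gripper hits it: tilt the tool 25 to 35 deg, wrist leaning away from the hopper (hopper -x).
- gate (a joint): Flat steel slide gate, 62 mm wide, 6 mm thick, on the guide plate (its top 186 mm high). Value in m: 0 = fully shut (end stop, both holes in line); grows as it is pulled out along hopper -x; stop at 0.095 = fully open. Nearly the full travel is needed to let all cells fall. Friction about 3 N; stays where it is left. Starts shut or up to 10 mm ajar.
- gate_handle (a point): Grip point of the gate's red handle, moving with the gate: an upright fin 14 mm thick (hopper y), 40 mm long (hopper x), 47 mm tall above the gate's top; this point is mid-fin, 30 mm above the gate's top. With the gate shut it is at x = -118, y = 0, z = 216 mm in the hopper's frame.
- gate_hole (a point): Centre of the 15 mm hole in the gate, at the gate's top surface (186 mm high), 67 mm in front (hopper -x) of the handle's middle. Moves with the gate.
- lock_hole (a point): Centre of the 14 mm hole in the hopper's fixed guide plate, at the plate's top (180 mm high), at x = -185 mm, y = 0 in the hopper's frame, z up. The plate is level, 66 mm wide, 8 mm thick, runs from the shaft to x = -210 mm on two thin legs, and the gate slides on it; below the hole is open air.
- pin: Retaining pin, 90 mm long, about 90 g; origin at its tip (lower end), z along it to the head. Steel shank 10 mm diameter, 45 mm long, last 5 mm tapered; collar 26 mm diameter, 5 mm thick; then an orange round grip 20 mm diameter, 40 mm long (50 to 90 mm from the tip). Starts upright in the pin block, tip 3 mm above the table.
- pin_stand: Fixed plywood block 60 x 60 x 48 mm, origin under its centre, with a 13 mm upright through hole in the middle where the pin is parked, collar on the block's top.
- cell0: Battery cell, black with a copper band, 33 mm diameter, 61 mm long, 130 g; origin at its centre, y along it. Starts lying across (along hopper y) in the hopper's shaft, two side by side on the gate and one on top.
- cell1: Battery cell, black with a copper band, 33 mm diameter, 61 mm long, 130 g; origin at its centre, y along it. Starts lying across (along hopper y) in the hopper's shaft, two side by side on the gate and one on top.
- cell2: Battery cell, black with a copper band, 33 mm diameter, 61 mm long, 130 g; origin at its centre, y along it. Starts lying across (along hopper y) in the hopper's shaft, two side by side on the gate and one on top.
- speaker: Bystander: blue upright cylinder speaker, 84 mm diameter, 170 mm high; origin under its centre. It and the pin block may swap sides.
- can: Bystander: green drinks can, 66 mm diameter, 115 mm high; origin under its centre.
- glass: Bystander: drinking glass, 76 mm diameter, 100 mm high; origin under its centre.
- driver: Bystander: screwdriver, 200 mm long, lying; origin under its middle, x along it.
- wrench: Bystander: wrench, 170 mm long, lying; origin under its middle, x along it.
- synth: Bystander: black box with coloured knobs, 100 x 140 x 50 mm; origin under its centre.
- spool: Bystander: solder spool, 56 mm diameter, 48 mm high; origin under its centre.

How it is judged (in metres and radians):
On the way, in this order (a step that is already met when the one before it is completed fails the run):
1. the gate is pulled out by more than 40 mm (value of joint gate above 0.04 m), for 0.1 s.
2. all three cells lie in the tray and the gate is pushed home (within 4 mm of shut) (value of joint gate below 0.004 m and x of cell0 in the frame of hopper between 0.104 and 0.276 m and y of cell0 in the frame of hopper between -0.066 and 0.066 m and z of each of cell0, cell1, cell2 in the frame of hopper below 0.072 m and x of cell1 in the frame of hopper between 0.104 and 0.276 m and y of cell1 in the frame of hopper between -0.066 and 0.066 m and x of cell2 in the frame of hopper between 0.104 and 0.276 m and y of cell2 in the frame of hopper between -0.066 and 0.066 m), for 0.2 s.
At the end, for the whole second after the job is handed in: All three cells lie inside the tray; the gate is within 4 mm of fully shut; the pin stands (within 0.2 rad of upright) through both holes, its tip at least 32 mm below the top of the guide plate and within 8 mm of the hole's axis, released and at rest (all of step 2 and z of pin in the frame of lock_hole below -0.032 m and horizontal distance between pin and lock_hole below 0.008 m and angle between pin's own z axis and vertical below 0.2 rad and linear speed of pin below 0.03 m/s); the robot touches nothing.
It fails at once if a bystander is moved by more than 40 mm (distance of any of speaker, can, glass, driver, wrench, synth, spool from where it was at the start of the episode above 0.04 m).
It also fails if it takes over 58 s, if anything falls off the work surface, if the arm or the gripper's body presses on something with over 40 N, if the wrist force passes 120 N, or if a joint passes its speed limit or range.

ROBOT

A 7-joint arm with a two-finger parallel gripper is mounted at the origin on the work surface. World frame = base frame: x ahead of the robot, y to its left, z up, the work surface at z = 0. Lengths are in m, angles in degrees, forces in N, time in s.
With the tool pointing down it reaches from about 0.425 to 0.95 m from the base axis. Payload 4.7 kg.
Tool frame: the origin (TCP) lies at the very end of the fingers, on their centre line; the grasp point (between the pads) lies 19 mm behind it; z points along the fingers, y is the line along which they close (so a half turn about z gives the same grasp; the last joint's range is limited). The gripper opens to 87 mm and grips with 3 to 60 N. Pads are 19 mm wide; open, the fingers measure 117 mm over their backs; the gripper's body (75 mm by 190 mm) begins 51 mm behind the grasp point.
Start: joints at [-77.63, 26.849, -2.785, 87.806, 1.381, 65.374, -4.715], TCP at [0.164, 0.655, 0.223] pointing down, gripper open.
Joint ranges: [-148.3, 148.3], [-19.14, 114.17], [-79.39, 73.82], [5.75, 140.21], [-59.74, 239.74], [12.07, 113.84], [-152.46, 152.46]. Speed limits (degrees/s): [147.25, 147.25, 180, 180, 180, 180, 180].

INTERFACE

Orientations are given as a 3x3 rotation matrix whose columns are the frame's x, y, z axes.
In Python, from workcell import ctrl gives the robot as it stands. Calls block until the motion is done:
- ctrl.move_to(position, orientation): joint-space move of the TCP to a pose.
- ctrl.move_linear(position, rate=0.15, frame=None): straight line of the TCP; frame=None keeps the orientation; rate is the mean speed in m/s.
- ctrl.move_joints(angles): joint-space move.
- ctrl.command_gripper(opening, squeeze=None): finger opening in m; squeeze is the grip in N (None keeps the last); returns when the fingers have stopped.
- ctrl.sleep(seconds).
- ctrl.ik(position, orientation): joint angles nearest the present ones, or None.
- ctrl.snapshot(name): name is "scene" or "top" or "wrist"; returns the picture (420x560x3 uint8, red, green, blue); there is no depth.
- ctrl.camera_params(name): a dict with "fx", "fy", "cx", "cy" (pixels), "world_to_cam" (4x4, takes a point from world to camera coordinates); the wrist camera has in their place "mount" (4x4, takes a point from camera to tool coordinates, whose origin is the TCP and whose axes are the flange's). Camera axes: x right, y down, z forward; pixel columns grow to the right and rows downward; lengths in m; the calibration is good to about 2 mm. A picture is of the moment at which its call begins: read the wrist's pose just before it. camera_params takes no time and is no camera call.
A pose or a line that the arm cannot do raises ctrl.MotionError and nothing moves.
- ctrl.close_job(): hands the job in; it is judged then, once.
Trained networks look in the newest picture that a camera, given by its name, has taken for a name from the list of things; names that differ only in an ending like _2 or _b are one class to them, and where a whole thing is asked for, a point or a joint stands for the part that bears it (a point fixed in the world has none). Each returns a list of dicts, best first, with "p" (0 to 1); they miss things now and then, are a little off and sometimes report something else, mostly with a low value. They report only what shows in the picture. A call takes as long as a camera call.
- ctrl.spot_in(camera, name): "bbox" ([left, top, right, bottom] in pixels, round what is visible of it).
- ctrl.place_of(camera, name): "xy" ([column, row] in pixels: a listed point, or the origin of a listed thing).
Readings, each from a call of its own:
- ctrl.read_t(): time.
- ctrl.read_joints(): joint angles.
- ctrl.read_qd(): joint speeds.
- ctrl.read_joint_torque(): joint torques, N m.
- ctrl.read_ee_pos(): TCP position.
- ctrl.read_tool_rot(): TCP orientation.
- ctrl.read_wrist_force(): force on the tool from outside, world axes, zero at the start.
- ctrl.read_wrist_torque(): the same for the moment, N m.
- ctrl.read_width(): finger opening in m.
- ctrl.read_grasp_force(): force on a finger pad.
Only numpy, scipy, OpenCV 4.12 (cv2) and the standard library are available. Lean on these libraries where they do the work, as an engineer would, in place of code of your own. Each camera call takes 0.05 s, during which the arm holds its last target. There are 200 camera calls.

## Working session

There is one attempt and no reset: what is moved stays moved. The work goes in short steps, each a Python script; the robot and the scene stay as the last script left them, time stands still between calls to the robot, and variables do not carry over. Pictures are saved under pics/ and viewed, at most 10 in all, crops included, and the job is handed in when it is done.

```bash
ls; mkdir -p pics
cat > h.py <<'E'
import numpy as np, cv2
from workcell import ctrl
def save(cam,fn):
    im=ctrl.snapshot(cam); cv2.imwrite('pics/'+fn,im[:,:,::-1]); return im
def P(cam,pose=None):
    p=ctrl.camera_params(cam); K=np.array([[p['fx'],0,p['cx']],[0,p['fy'],p['cy']],[0,0,1]])
    if cam=='wrist':
        T=np.eye(4); T[:3,:3]=pose[1]; T[:3,3]=pose[0]; E=np.linalg.inv(T@np.array(p['mount']))
    else: E=np.array(p['world_to_cam'])
    return K@E[:3]
def pose(): return np.array(ctrl.read_ee_pos()),np.array(ctrl.read_tool_rot())
def proj(M,X):
    q=M@np.append(X,1); return q[:2]/q[2]
def tri(obs):
    A=[]
    for M,(u,v) in obs: A+= [u*M[2]-M[0], v*M[2]-M[1]]
    A=np.array(A); A/=np.linalg.norm(A[:,:3],axis=1)[:,None]
    X=np.linalg.lstsq(A[:,:3],-A[:,3],rcond=None)[0]
    return X,[np.round(proj(M,X)-np.array(o),1) for M,o in obs]
E
python3 - <<'E'
from h import *
for c in('scene','top','wrist'):
    save(c,c+'0.png')
    for n in ('hopper','funnel_rim','gate_handle','gate_hole','lock_hole','pin','pin_stand','speaker'):
        r=ctrl.place_of(c,n); print(c,n,[(np.round(d['xy'],1).tolist(),round(d['p'],2)) for d in r[:2]])
a=cv2.imread('pics/scene0.png');b=cv2.imread('pics/top0.png')
print(ctrl.read_t())
E
```

```text
pics
workcell.py
scene hopper [([332.2, 260.2], 0.57)]
scene funnel_rim [([347.5, 155.7], 0.9)]
scene gate_handle [([288.5, 201.0], 0.93)]
scene gate_hole [([261.8, 215.1], 0.94)]
scene lock_hole [([267.3, 216.6], 0.82)]
scene pin [([211.9, 189.1], 0.51)]
scene pin_stand [([210.3, 192.3], 0.87)]
scene speaker [([265.5, 395.5], 0.83), ([266.4, 182.4], 0.32)]
top hopper [([291.5, 140.0], 0.73), ([293.2, 117.8], 0.55)]
top funnel_rim [([297.4, 107.8], 0.76)]
top gate_handle [([284.7, 164.8], 0.82)]
top gate_hole [([286.0, 196.2], 0.92), ([172.4, 226.1], 0.53)]
top lock_hole [([283.5, 193.4], 0.8), ([291.3, 116.7], 0.24)]
top pin [([398.6, 155.1], 0.64), ([171.0, 227.2], 0.52)]
top pin_stand [([172.4, 228.2], 0.75), ([400.7, 157.9], 0.62)]
top speaker [([401.3, 224.5], 0.78)]
wrist hopper []
wrist funnel_rim []
wrist gate_handle []
wrist gate_hole []
wrist lock_hole []
wrist pin []
wrist pin_stand []
wrist speaker []
1.35
```

View pics/scene0.png

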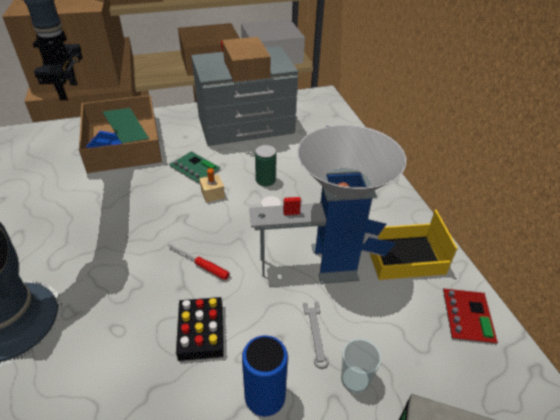

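View pics/top0.png

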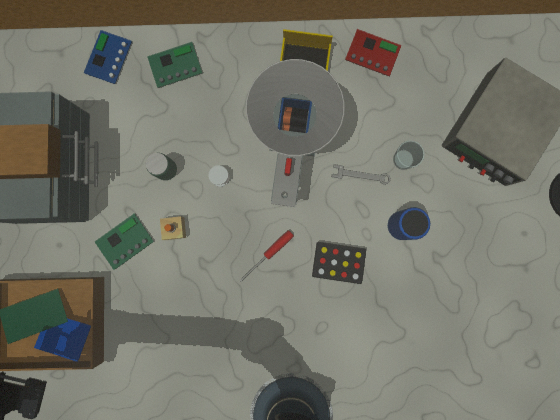

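Run:
```python
from h import *
S,T=P('scene'),P('top')
for n,s,t in [('rim',(347.5,155.7),(297.4,107.8)),('handle',(288.5,201),(284.7,164.8)),('ghole',(261.8,215.1),(286,196.2)),('lhole',(267.3,216.6),(283.5,193.4)),('stand',(210.3,192.3),(172.4,228.2)),('pin',(211.9,189.1),(171,227.2)),('hopper',(332.2,260.2),(291.5,140)),('speaker',(265.5,395.5),(401.3,224.5))]:
    X,r=tri([(S,s),(T,t)]); print(n,X.round(4),r)
for c in('scene','top'):
    E=ctrl.camera_params(c)['world_to_cam'];E=np.array(E);print(c,(-E[:3,:3].T@E[:3,3]).round(3),ctrl.camera_params(c)['fx'])
print(np.array(ctrl.camera_params('wrist')['mount']).round(3),ctrl.camera_params('wrist')['fx'])
print(pose()[1].round(2))
```

```text
rim [ 0.7886 -0.0333  0.3468] [array([ 1.6, -0.2]), array([-0.4,  1.4])]
handle [6.747e-01 5.000e-04 2.167e-01] [array([ 1.9, -0.3]), array([-0.3,  1.7])]
ghole [ 0.6038 -0.0016  0.19  ] [array([-0.9,  0.1]), array([ 0.1, -0.8])]
lhole [0.6155 0.0042 0.1766] [array([-2.2,  0.3]), array([ 0.3, -2. ])]
stand [0.5312 0.3328 0.0014] [array([ 1. , -0.1]), array([-0.1,  1.1])]
pin [0.5355 0.3345 0.0116] [array([ 0.5, -0.1]), array([-0. ,  0.5])]
hopper [ 7.88e-01 -2.15e-02 -2.00e-04] [array([-1.5,  0.2]), array([ 0.3, -1.3])]
speaker [ 0.5274 -0.3305  0.0021] [array([-0.1,  0. ]), array([ 0. , -0.1])]
scene [ 0.419 -0.74   0.904] 452.17775924757484
top [ 0.477 -0.012  1.583] 545.4156528691659
[[-0.002 -0.969 -0.248  0.067]
 [ 1.    -0.002  0.002 -0.   ]
 [-0.002 -0.248  0.969 -0.161]
 [ 0.     0.     0.     1.   ]] 329.0178250597176
[[-0.97  0.24  0.  ]
 [ 0.24  0.97  0.  ]
 [ 0.    0.   -1.  ]]
```

The scene view shows the gate plate and red handle at about (290,206), the hole at (262,215), the pin block at (211,185) and the speaker at the bottom (265,375). The top view shows the gate hole near (285,195), the handle at (289,165) and the pin block at (172,228). The networks agree with both pictures. Next I'll take close wrist views.

```bash
cat >> h.py <<'E'
def Rt(yaw,tilt):
    y,t=np.radians([yaw,tilt]); Z=np.array([[np.cos(y),-np.sin(y),0],[np.sin(y),np.cos(y),0],[0,0,1]])
    s,c=np.sin(t),np.cos(t)
    return Z@np.array([[-c,0,s],[0,1,0],[-s,0,-c]])
def orange(im):
    h=cv2.cvtColor(im,cv2.COLOR_RGB2HSV); m=((h[...,0]>3)&(h[...,0]<16)&(h[...,1]>170)&(h[...,2]>70)).astype(np.uint8)
    n,l,s,c=cv2.connectedComponentsWithStats(m); i=1+np.argsort(-s[1:,4])[:2]
    return [(c[k].round(1).tolist(),s[k].tolist()) for k in i]
def look(fn,names):
    ps=pose(); im=save('wrist',fn); M=P('wrist',ps); o={}
    for n in names:
        r=ctrl.place_of('wrist',n); o[n]=r[0]['xy'] if r else None; print(fn,n,[(np.round(d['xy'],1).tolist(),round(d['p'],2)) for d in r[:2]])
    return M,o,im
def trip(views,names):
    for n in names:
        ob=[(M,o[n]) for M,o,_ in views if o[n] is not None]
        if len(ob)>1: X,r=tri(ob); print(n,X.round(4),[q.tolist() for q in r])
E
python3 - <<'E'
from h import *
N=['pin','pin_stand']; V=[]
for i,p in enumerate([(0.50,0.37,0.25),(0.55,0.30,0.25)]):
    ctrl.move_to(p,Rt(0,0)); V.append(look(f'p{i}.png',N)); print(orange(V[-1][2]))
trip(V,N)
N=['gate_handle','gate_hole','lock_hole','hopper']; V=[]
for i,p in enumerate([(0.50,0.05,0.33),(0.52,-0.06,0.36),(0.47,0,0.30)]):
    ctrl.move_to(p,Rt(-8,[10,10,20][i])); V.append(look(f'g{i}.png',N))
trip(V,N); print(ctrl.read_t())
cv2.imwrite('pics/m1.png',np.hstack([cv2.resize(cv2.imread('pics/'+f),(400,300)) for f in('p1.png','g1.png')]))
E
```

```text
p0.png pin [([239.7, 203.4], 0.92)]
p0.png pin_stand [([240.9, 206.5], 0.76)]
[([230.7, 222.1], [221, 209, 20, 26, 362])]
p1.png pin [([296.0, 162.2], 0.8)]
p1.png pin_stand [([296.9, 165.8], 0.76)]
[([301.3, 173.6], [292, 163, 20, 22, 343])]
pin [ 0.5335  0.3247 -0.0025] [[-0.3, -0.4], [0.3, 0.4]]
pin_stand [ 0.5383  0.3259 -0.0046] [[-0.3, -0.4], [0.3, 0.4]]
g0.png gate_handle []
g0.png gate_hole [([244.4, 271.5], 0.97)]
g0.png lock_hole [([242.7, 270.5], 0.66)]
g0.png hopper []
g1.png gate_handle [([339.6, 293.2], 0.72), ([198.7, 228.7], 0.51)]
g1.png gate_hole [([342.5, 230.4], 0.58)]
g1.png lock_hole [([341.3, 229.7], 0.59)]
g1.png hopper []
g2.png gate_handle []
g2.png gate_hole [([292.5, 276.8], 0.97)]
g2.png lock_hole []
g2.png hopper []
gate_hole [0.6125 0.001  0.1814] [[-0.8, 0.6], [-1.2, -0.5], [2.0, -0.0]]
lock_hole [6.110e-01 6.000e-04 1.818e-01] [[0.3, 0.8], [-0.3, -0.7]]
6.5167
```

View pics/m1.png

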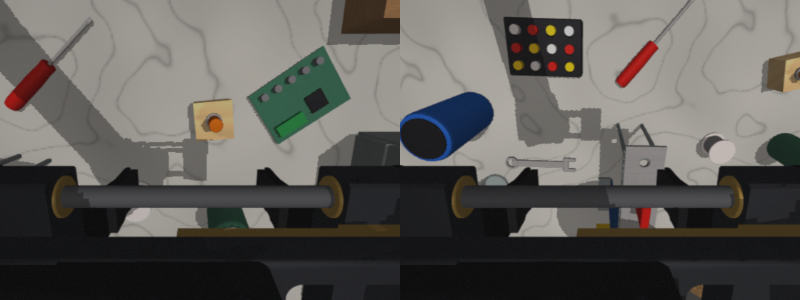

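The wrist views show the pin block (left image, orange head at (214,123)) and the gate plate, with its hole at (643,162) and the red handle half hidden by the gripper. I'll look from the side, then fit the hopper pose to all the observations together.

Run:
```python
from h import *
from scipy.optimize import least_squares
N=['gate_handle','gate_hole','lock_hole','funnel_rim']; V=[]
for i,(p,t) in enumerate([((0.62,-0.09,0.42),0),((0.66,-0.14,0.42),0)]):
    ctrl.move_to(p,Rt(-90,t)); V.append(look(f's{i}.png',N))
trip(V,N)
obs=[]
for M,o,_ in V: obs+=[(M,n,o[n]) for n in N if o[n] is not None]
S,T=P('scene'),P('top')
for n,s,t in [('funnel_rim',(347.5,155.7),(297.4,107.8)),('gate_handle',(288.5,201),(284.7,164.8)),('gate_hole',(261.8,215.1),(286,196.2)),('lock_hole',(267.3,216.6),(283.5,193.4)),('hopper',(332.2,260.2),(291.5,140))]:
    obs+=[(S,n,s),(T,n,t)]
for (p,t),g in zip([((0.50,0.05,0.33),10),((0.52,-0.06,0.36),10),((0.47,0,0.30),20)],[(244.4,271.5),(342.5,230.4),(292.5,276.8)]):
    obs.append((P('wrist',(np.array(p),Rt(-8,t))),'gate_hole',g))
def pts(v):
    x,y,a,q,z=v; L={'funnel_rim':(0,0,.348),'hopper':(0,0,0),'gate_handle':(-.118-q,0,.216+z),'gate_hole':(-.185-q,0,.186+z),'lock_hole':(-.185,0,.180+z)}
    c,s=np.cos(a),np.sin(a); return {k:np.array([x+c*l[0]-s*l[1],y+s*l[0]+c*l[1],l[2]]) for k,l in L.items()}
f=lambda v:np.concatenate([proj(M,pts(v)[n])-np.array(o) for M,n,o in obs])
r=least_squares(f,[.79,-.03,-.15,0.003,0],loss='soft_l1',x_scale=[.01,.01,.1,.01,.01])
print(r.x.round(4),np.degrees(r.x[2]))
for (M,n,o),e in zip(obs,f(r.x).reshape(-1,2)): print(n,e.round(1))
for k,v in pts(r.x).items(): print(k,v.round(4))
W=[P('wrist',(np.array(p),Rt(0,0))) for p in[(0.50,0.37,0.25),(0.55,0.30,0.25)]]
print('orange',tri([(W[0],(230.7,222.1)),(W[1],(301.3,173.6))]))
im=cv2.imread('pics/s0.png'); 
for k,v in pts(r.x).items():
    u=proj(V[0][0],v); cv2.circle(im,(int(u[0]),int(u[1])),2,(0,255,0),-1)
cv2.imwrite('pics/s0a.png',im); print(ctrl.read_t())
```

```text
s0.png gate_handle [([330.3, 110.1], 0.58)]
s0.png gate_hole [([265.3, 100.2], 0.6)]
s0.png lock_hole [([269.8, 101.5], 0.56), ([449.2, 130.8], 0.44)]
s0.png funnel_rim [([529.7, 130.6], 0.58), ([443.3, 131.6], 0.33)]
s1.png gate_handle [([289.4, 57.1], 0.83)]
s1.png gate_hole [([228.3, 52.3], 0.81)]
s1.png lock_hole [([232.6, 54.9], 0.87)]
s1.png funnel_rim [([482.3, 47.9], 0.89)]
gate_handle [ 0.6749 -0.0105  0.2309] [[-0.8, 0.7], [0.8, -0.8]]
gate_hole [0.6078 0.0028 0.1821] [[-0.1, 0.1], [0.1, -0.1]]
lock_hole [0.6124 0.0013 0.1781] [[-0.5, 0.4], [0.5, -0.5]]
funnel_rim [ 0.7935 -0.0276  0.3504] [[0.3, -0.1], [-0.3, 0.1]]
[ 7.949e-01 -2.730e-02 -1.545e-01  3.900e-03  3.000e-04] -8.85287174617678
gate_handle [-3.4 -0.8]
gate_hole [0.2 0.8]
lock_hole [-0.8  0.4]
funnel_rim [-0.2 -0.7]
gate_handle [-0.3 -0. ]
gate_hole [-0.   0.2]
lock_hole [-0.1 -0.8]
funnel_rim [-0.3  0.4]
funnel_rim [ 3.3 -2.8]
funnel_rim [-3.1 -1.3]
gate_handle [2.9 2.4]
gate_handle [3.3 1.8]
gate_hole [ 0.5 -0. ]
gate_hole [-1.2 -2.4]
lock_hole [-3.3  0.2]
lock_hole [ 1.5 -0.9]
hopper [1.8 1.2]
hopper [ 2.2 -3.7]
gate_hole [0.4 0.8]
gate_hole [-0.7 -0.7]
gate_hole [3.  0.7]
funnel_rim [ 0.7949 -0.0273  0.348 ]
hopper [ 0.7949 -0.0273  0.    ]
gate_handle [ 0.6744 -0.0085  0.2163]
gate_hole [0.6082 0.0018 0.1863]
lock_hole [0.6121 0.0012 0.1803]
orange (array([0.53039988, 0.32514246, 0.09279616]), [array([0.3, 0.4]), array([-0.3, -0.4])])
8.325
```

View pics/s0a.png

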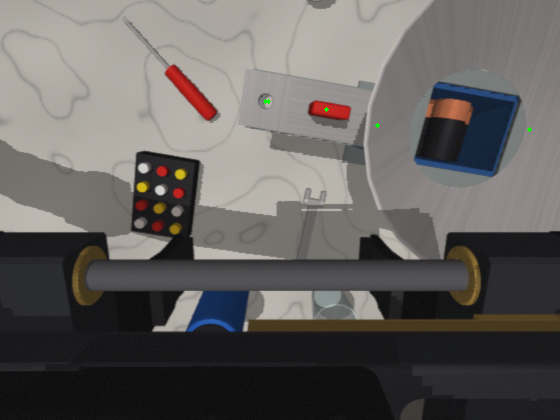

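The projected fit lands on the hole (266,101), the handle (327,110) and the rim, and a cell shows in the shaft at (447,125). I'll grasp the handle now, with the tool tilted 30°.

```bash
cat >> h.py <<'E'
YAW=-8.85; HX=np.array([np.cos(np.radians(YAW)),np.sin(np.radians(YAW)),0])
E
python3 - <<'E'
from h import *
R=Rt(YAW,30); z=R[:,2]; g=np.array([0.6744,-0.0085,0.217])+z*0.019
ctrl.move_to(g-z*0.14,R)
ctrl.move_linear(g,rate=0.12); print('F',np.round(ctrl.read_wrist_force(),1))
ctrl.command_gripper(0.0,squeeze=45); print(ctrl.read_width(),ctrl.read_grasp_force(),np.round(ctrl.read_wrist_force(),1))
p0=pose()[0]
ctrl.move_linear(p0-HX*0.083,rate=0.06); print('F',np.round(ctrl.read_wrist_force(),1))
for k in range(4):
    ctrl.move_linear(p0-HX*(0.083+0.0025*(k+1)),rate=0.03); F=np.array(ctrl.read_wrist_force()); print(k,F.round(1),((p0-pose()[0])@HX).round(4))
    if F@HX>18: break
ctrl.sleep(0.8); print(ctrl.read_width(),ctrl.read_t())
for c in('scene','top'): save(c,c+'1.png')
a=cv2.imread('pics/scene1.png')[110:300,220:480];b=cv2.imread('pics/top1.png')[15:215,220:370]
cv2.imwrite('pics/m2.png',np.hstack([cv2.resize(a,(440,321)),cv2.resize(b,(241,321))]))
E
```

```text
F [-0.6  0.2  0.6]
0.013661124588245241 44.99326485180063 [ 1.  -2.2  0.7]
F [-2.9  1.1  2.1]
0 [ 1.2  3.5 -1.1] 0.0855
1 [ 0.9  3.5 -2.3] 0.088
2 [ 0.9  4.  -1.6] 0.0906
3 [ 7.9  4.4 -7.8] 0.0921
0.013464606845313299 15.0
```

View pics/m2.png

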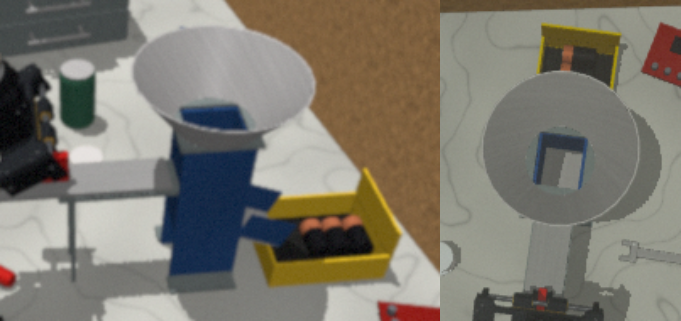

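All three cells lie in the tray, with copper bands at (310–350,225) in the left crop, and the shaft is empty. I'll push the gate home, retreat, then go for the pin.

Run:
```python
from h import *
p0=pose()[0]
ctrl.move_linear(p0+HX*0.088,rate=0.08); print('F',np.round(ctrl.read_wrist_force(),1))
for k in range(8):
    ctrl.move_linear(p0+HX*(0.088+0.0015*(k+1)),rate=0.03); F=np.array(ctrl.read_wrist_force()); print(k,F.round(1),((pose()[0]-p0)@HX).round(4))
    if F@HX<-15: break
ctrl.sleep(0.3)
ctrl.command_gripper(0.05); R=Rt(YAW,30)
print(pose()[0].round(4))
ctrl.move_linear(pose()[0]-R[:,2]*0.14,rate=0.2)
# measure hole again and the pin
V=[];N=['lock_hole','gate_hole']
for i,p in enumerate([(0.60,-0.09,0.42),(0.64,-0.12,0.42)]):
    ctrl.move_to(p,Rt(-90,0)); V.append(look(f'h{i}.png',N))
trip(V,N)
V=[]
for i,(p,y) in enumerate([((0.53,0.325,0.22),0),((0.53,0.26,0.22),-90)]):
    ctrl.move_to(p,Rt(y,0)); M,o,im=look(f'q{i}.png',['pin_stand']); c=orange(im); print(c); V.append((M,c[0][0]))
print(tri(V),ctrl.read_t())
for j,n in enumerate(['h0','q0','q1']): 
    cv2.imwrite('pics/t%d.png'%j,cv2.resize(cv2.imread(f'pics/{n}.png')[:230],(400,164)))
cv2.imwrite('pics/m3.png',np.vstack([cv2.imread('pics/t%d.png'%j) for j in range(3)]))
```

```text
F [ 2.6 -0.5 -1.8]
0 [-1.4 -0.7  1. ] 0.0893
1 [-3.  -1.8  3.5] 0.0908
2 [-2.7 -3.7  2.4] 0.0926
3 [-1.6 -3.7  1.5] 0.0942
4 [-5.6 -3.3  4.5] 0.095
5 [-14.4  -2.9  10.2] 0.0951
6 [-21.9  -1.8  16.4] 0.0951
[ 0.69   -0.0112  0.2005]
h0.png lock_hole [([286.6, 101.7], 0.67)]
h0.png gate_hole [([284.8, 103.7], 0.93), ([339.1, 293.0], 0.68)]
h1.png lock_hole [([253.9, 73.3], 0.56), ([507.6, 82.7], 0.35)]
h1.png gate_hole [([249.9, 74.3], 0.81)]
lock_hole [0.6136 0.0034 0.1598] [[0.5, -0.7], [-0.6, 0.7]]
gate_hole [ 6.107e-01 -3.000e-04  1.817e-01] [[0.4, -0.5], [-0.4, 0.5]]
q0.png pin_stand [([276.5, 181.8], 0.81)]
[([276.9, 198.2], [267, 185, 21, 27, 428])]
q1.png pin_stand [([279.0, 122.8], 0.61)]
[([280.6, 126.2], [270, 115, 22, 23, 376])]
(array([0.53496067, 0.32448008, 0.07721561]), [array([-0.,  0.]), array([-0., -0.])]) 24.9333
```

View pics/m3.png

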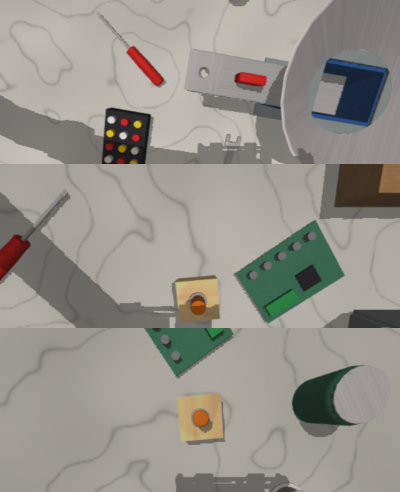

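The hole (204,72) and handle are clear of the gripper and the gate is shut: the full 95.1 mm stop-to-stop travel was measured. The pin head shows at (199,305) and (200,418). Next, ray-plane numbers from saved pictures.

Run:
```python
from h import *
def rp(M,uv,z):
    A=np.array([uv[0]*M[2]-M[0],uv[1]*M[2]-M[1]]); return np.linalg.solve(A[:,:2],-(A[:,2]*z+A[:,3]))
W=lambda p,y,t=0:P('wrist',(np.array(p),Rt(y,t)))
for n,p,uv in [('h0',(0.60,-0.09,0.42),(285,103)),('h1',(0.64,-0.12,0.42),(251,74))]:
    M=W(p,-90); g=cv2.cvtColor(cv2.imread(f'pics/{n}.png'),cv2.COLOR_BGR2GRAY); u,v=uv
    c=cv2.resize(g[v-16:v+17,u-16:u+17],None,fx=10,fy=10,interpolation=cv2.INTER_CUBIC); cv2.imwrite(f'pics/c_{n}.png',c)
    for e in (uv,): print(n,rp(M,e,.186).round(4))
    print('pred',proj(M,np.array([.6121,.0012,.186])).round(1))
for p,y,uv,bb in [((0.50,0.37,0.25),0,(230.7,222.1),0),((0.55,0.30,0.25),0,(301.3,173.6),0),((0.53,0.325,0.22),0,(276.9,198.2),0),((0.53,0.26,0.22),-90,(280.6,126.2),0)]:
    print(rp(W(p,y),uv,.085).round(4))
cv2.imwrite('pics/c.png',np.hstack([cv2.imread('pics/c_h0.png'),cv2.imread('pics/c_h1.png')]))
R=Rt(-98.85,0);print(ctrl.ik((.534,.325,.1),R),ctrl.ik((.534,.325,.1),Rt(-8.85,0)))
```

```text
h0 [ 0.6113 -0.0007]
pred [285.7 101.3]
h1 [6.129e-01 5.000e-04]
pred [250.3  73.4]
[0.5324 0.3238]
[0.532 0.326]
[0.5303 0.3265]
[0.5348 0.3243]
[-48.77012484  30.1769291   18.70064438 102.52896561 -12.27719243
  49.28253189 -33.22992354] [-36.31961676  29.3008763    1.53936601 101.74198002  -0.99859166
  48.97027898  46.82844657]
```

View pics/c.png

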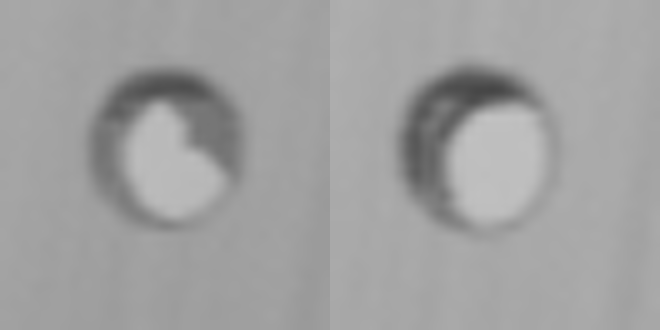

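The hole rims fit to pixels (285.2,101.5) and (249.3,72.6), so the hole is at about (0.6112, 0.0015). I'll centre the pin with a cross squeeze, then grasp it and insert it, watching the force.

Run:
```python
from h import *
c=np.array([0.533,0.325]); Z=0.061
ctrl.command_gripper(0.06)
Ra=Rt(-98.85,0); Rb=Rt(YAW,0)
ctrl.move_to((*c,0.13),Ra); ctrl.move_linear((*c,Z),rate=0.12); print(np.round(ctrl.read_wrist_force(),1))
ctrl.command_gripper(0.0,squeeze=8); print(ctrl.read_width(),np.round(ctrl.read_wrist_force(),1)); ctrl.command_gripper(0.06)
ctrl.move_linear((*c,0.13),rate=0.2); ctrl.move_to((*c,0.13),Rb); ctrl.move_linear((*c,Z),rate=0.12)
ctrl.command_gripper(0.0,squeeze=40); print(ctrl.read_width(),ctrl.read_grasp_force(),np.round(ctrl.read_wrist_force(),1))
ctrl.move_linear((*c,0.30),rate=0.25); h=np.array([0.6112,0.0015])
ctrl.move_to((*h,0.30),Rb); print(pose()[0].round(4),ctrl.read_width(),np.round(ctrl.read_wrist_force(),1),ctrl.read_t())
for cam in('scene','top'): save(cam,cam+'2.png')
a=cv2.imread('pics/scene2.png')[130:280,180:380]
cv2.imwrite('pics/m4.png',cv2.resize(a,(800,600),interpolation=cv2.INTER_CUBIC))
```

```text
[ 0.1 -0.4  0.5]
0.019657185353752073 [-0.1 -0.3  0.3]
0.01895297125465002 39.99882638454437 [ 0.6 -0.3  1.4]
[0.6111 0.0038 0.2997] 0.019204172177233036 [-0.5 -0.1 -1.5] 34.0
```

View pics/m4.png

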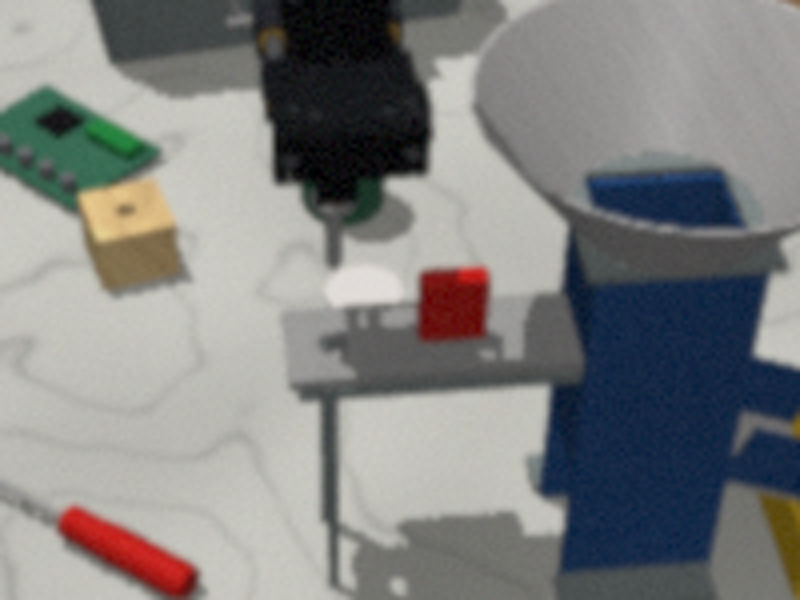

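The pin hangs upright in the gripper (shank at (333,240)) above the plate, and the block is empty. I'll insert it now.

Run:
```python
from h import *
h=np.array([0.6112,0.0015]); off=0.058
def f(): return np.array(ctrl.read_wrist_force())
def to(xy,tip,r=0.04): ctrl.move_linear((*xy,tip+off),rate=r)
to(h,0.195,0.1); ctrl.sleep(0.2); print(pose()[0].round(4)); F0=f(); print('F0',F0.round(1))
n=np.array([-HX[1],HX[0]]); x=HX[:2]
C=[h]+[h+d*0.0015*k for k in(1,2) for d in(x,-x,n,-n)]
ok=False
for c in C:
    to(c,0.188)
    for t in np.arange(0.185,0.163,-0.003):
        to(c,t); F=f()-F0
        if F[2]>7: break
    else: ok=True
    print((c-h).round(4),t.round(4),F.round(1),ctrl.read_t())
    if ok or ctrl.read_t()>48: break
if ok:
    to(c,0.146)
    print(f()-F0)
    for t in np.arange(0.1445,0.136,-0.001):
        to(c,t); F=f()-F0
        if F[2]>8: break
    print('seat',t,F.round(1),pose()[0].round(4),ctrl.read_t())
```

```text
[0.6117 0.0015 0.2539]
F0 [ 0.2  0.  -0.8]
[0. 0.] 0.164 [0.4 0.  0.1] 37.2417
[ 0.4829898  -0.07136107 -0.1046378 ]
seat 0.13949999999999999 [-2.7  0.4  8.4] [0.6114 0.0015 0.1989] 39.3417
```

Seated: TCP at 0.1989 m, against 0.199 expected. I'll release it and check.

Run:
```python
from h import *
ctrl.command_gripper(0.045); ctrl.sleep(0.2); p=pose()[0]
ctrl.move_linear((p[0],p[1],0.34),rate=0.15); ctrl.move_to((0.50,0.2,0.36),Rt(YAW,0))
print(np.round(ctrl.read_wrist_force(),1))
S,T=save('scene','scene3.png'),save('top','top3.png')
r=[ctrl.place_of(c,'pin')[0] for c in('scene','top')]; print(r,tri([(P('scene'),r[0]['xy']),(P('top'),r[1]['xy'])]),ctrl.read_t())
a=cv2.imread('pics/scene3.png')[120:300,200:480];b=cv2.imread('pics/top3.png')[15:215,220:370]
cv2.imwrite('pics/m5.png',np.hstack([cv2.resize(a,(540,347)),cv2.resize(b,(260,347))]))
```

```text
[-0.1 -1.2  0.5]
[{'xy': [264.2, 229.0], 'p': 0.53}, {'xy': [282.8, 193.6], 'p': 0.42}] (array([0.61397052, 0.00751078, 0.13370142]), [array([-0.,  0.]), array([ 0., -0.])]) 42.5083
```

View pics/m5.png

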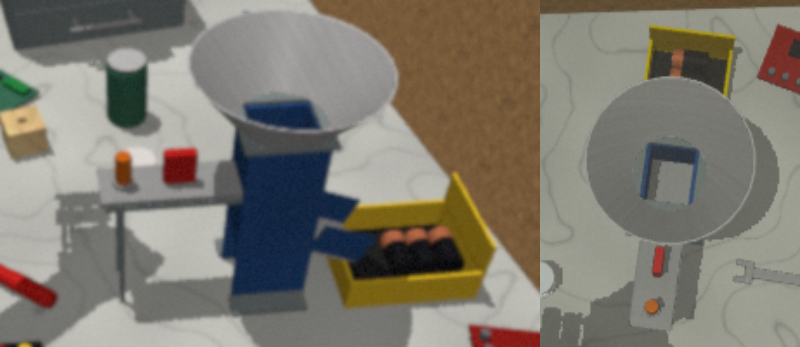

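The pin stands upright in the plate (head at (123,168)), with its collar on the gate, and the three cells are in the tray. I'm handing the job in.

```bash
python3 -c "
from workcell import ctrl
print(ctrl.close_job())"
```

```text
the job is handed in; nothing more can be done
None
```

I handed the job in at about 42.5 s of the 58 s allowed: the three cells are in the tray, the gate is shut, and the pin stands released through both holes with its collar on the gate; no verdict came back.

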